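# Hold the vial warmer's sprung lid at the opening for the next vial

### The job

A colleague is about to load the vial that is up next, the one standing in the green-ringed place of the vial stand: lift the vial warmer's sprung lid by its front bar until the lid's yellow-tipped needle lines up with the gauge clip of that vial's cap colour (red or blue), and hold it there. The lid shuts by itself if let go, so finish while still holding it steady at that clip; do not move the clips, the vials or the other things on the worktop.

Things in the scene. Friction and masses are not known exactly. Their poses are not given: they have to be found in the camera images.
- warmer: White vial warmer, fixed to the worktop, 130 (x) by 140 (y) by 80 mm high without its lid; origin at the centre of its underside, x towards its rear (the hinge side), so its front, with display and buttons, faces -x; z up. A gauge arc of dark wire stands 90 mm from its middle on its +y side, up to 180 mm above the worktop.
- lid (a joint): Opening angle of the grey lid in rad: 0 shut, as it stands at the start, up to 1.3. Its hinge line is along the warmer's y at the rear top edge; opening lifts the front edge up and then back. A spring pulls it shut at all angles: its torque is 0.35 N m when shut and grows by 0.5 N m per rad, the lid's own weight (about 0.22 kg) adds to it; raising it by the bar takes about 3 to 6 N.
- hinge (a point): Middle of the lid's hinge line: in the warmer's frame 60 mm behind its origin and 80 mm above the worktop.
- handle (a point): Middle of the lid's front bar: a round aluminium bar 12 mm thick and 100 mm long, along the warmer's y, held 42 mm in front of the lid's front edge by two black arms 45 mm either side of its middle. Between the bar and the lid and housing there are 36 mm free. Shut, it lies 88 mm above the worktop, 167 mm in front of the hinge line and 8 mm above it; it swings about the hinge line with the lid. Being round, it can turn between the fingers.
- needle (a point): Point on the yellow tip of the lid's needle, 115 mm from the hinge line and 81.5 mm to the warmer's +y side; it turns with the lid about the hinge line and is level with the hinge line when the lid is shut.
- clip_red (a joint): Where the red clip sits on the gauge arc, as the lid angle in rad at which the needle lines up with it (0.75 to 0.90 at the start). Held by friction; leave it alone.
- clip_blue (a joint): Where the blue clip sits on the gauge arc, as the lid angle in rad at which the needle lines up with it (0.35 to 0.50 at the start). Held by friction; leave it alone.
- mark_red (a point): The point where the needle's point comes to lie when the needle lines up with the red clip; the clip's 5 mm thick tongue is beside it.
- mark_blue (a point): The point where the needle's point comes to lie when the needle lines up with the blue clip; the clip's 5 mm thick tongue is beside it.
- next (a point): Floor centre of the green-ringed place of the vial stand, a white block 56 by 110 by 18 mm fixed to the worktop; its other place, 54 mm away, has no ring. The vial standing in the green-ringed place is up next.
- vial_red: Brown vial with a red cap, 28 mm diameter, 53 mm tall, origin at the centre of its underside; it stands in one of the stand's two places, 11 mm above the worktop.
- vial_blue: Clear vial with a blue cap, 24 mm diameter, 44 mm tall, origin at the centre of its underside; it stands in the stand's other place.
- stapler: Black stapler 34x130x46 mm lying loose; bystander.
- tape: Roll of brown tape 96 mm across, 25 mm high, lying loose; bystander.
- beaker: Small clear plastic beaker, 49 mm across, 60 mm tall, loose; bystander.
- mouse: Black computer mouse 105x58x36 mm, loose; bystander.

How it is judged (in metres and radians):
On the way:
1. the fingers lift the lid clear of its seat (value of joint lid above 0.12 rad and contact force between the fingers and lid above 1 N), for 0.1 s.
At the end, for the whole second after the job is handed in: The needle's point is within 10 mm (about 0.087 rad of lid angle) of the mark of the clip whose colour is that of the vial in the green-ringed place, the lid is still (under 0.1 rad/s), and the fingers hold it up (contact force over 2 N) with no loose thing propping it (((horizontal distance between vial_red and next below 0.02 m and distance between needle and mark_red below 0.01 m) or (horizontal distance between vial_blue and next below 0.02 m and distance between needle and mark_blue below 0.01 m)) and velocity of joint lid between -0.1 and 0.1 rad/s and contact force between the fingers and lid above 2 N and contact force between lid and stapler below 0.2 N and contact force between lid and tape below 0.2 N and contact force between lid and beaker below 0.2 N and contact force between lid and mouse below 0.2 N and contact force between lid and vial_red below 0.2 N and contact force between lid and vial_blue below 0.2 N); the arm keeps its last pose, push and grip.
It fails at once if a vial was moved by more than 20 mm or tipped (distance of any of vial_red, vial_blue from where it was at the start of the episode above 0.02 m or angle between any of vial_red, vial_blue's own z axis and vertical above 0.4 rad).
It fails at once if a bystander was moved by more than 30 mm (distance of any of stapler, tape, beaker, mouse from where it was at the start of the episode above 0.03 m).
It fails at once if a gauge clip was moved by more than 6 mm (distance of any of mark_red, mark_blue from where it was at the start of the episode above 0.006 m).
It also fails if it takes over 35 s, if anything falls off the work surface, if the arm or the gripper's body presses on something with over 40 N, if the wrist force passes 120 N, or if a joint passes its speed limit or range.

### The arm

A 6-joint arm with a two-finger parallel gripper is mounted at the origin on a cart in front of the work surface, level with it; the furniture and walls round the work are solid. World frame = base frame: x ahead of the robot, y to its left, z up, the work surface at z = 0. Lengths are in m, angles in degrees, forces in N, time in s.
With the tool pointing down it reaches from about 0.25 to 0.725 m from the base axis. Payload 9.7 kg.
Tool frame: the origin (TCP) lies midway between the tips of the shut fingers; the grasp point (between the pads) lies 19 mm behind it (bot.hold_point_z is the distance from the TCP to the grasp point, in m); z points along the fingers, y is the line along which they close (so a half turn about z gives the same grasp; the last joint's range is limited). The gripper opens to 85 mm and grips with 20 to 120 N. Pads are 22 mm wide; open, the fingers measure 114 mm over their backs; the gripper's body (76 mm by 85 mm) begins 54 mm behind the grasp point. The pads swing forward as they close: fully open they stand 13 mm farther back than shut.
Start: joints at [68.64, 4.979, 10.078, 95.1, 0, 90], TCP at [0.2, 0.512, 0.231] pointing down, gripper open.
Joint ranges: [-179.16, 179.16], [-48.56, 103.87], [-65.8, 70.77], [-126.05, 130.52], [-82.76, 87.17], [-180, 180]. Speed limits (degrees/s): [127.2, 127.2, 147.25, 180, 180, 180].

### API

Orientations are given as [roll, pitch, yaw] about the fixed x, y, z axes, in that order (R = Rz(yaw) Ry(pitch) Rx(roll)).
In Python, from workcell import bot gives the robot as it stands.
- The arm moves only by the tool play_rows, never from a script. Its argument "steps" is a list that holds one entry, the list of rows, each a list of 4 numbers: the shift along the tool's x, y, z in m, then the turn about the tool's z in rad. In form: [[[tx, ty, tz, yaw], ...]]. A call has exactly 5 rows; each row shifts and turns the commanded pose from where the row before left it, along the tool's axes as they then stand; what a row does not reach is not made up. A row lasts 1/12 s, in which the tool goes at most 41.7 mm and 7.16 degrees, less where a joint would pass 70% of its speed; a pose out of reach is approached as far as the arm can. A call is refused whole if a number of a shift passes 0.0417 or a number of a turn 0.125, either way. A call with a gripper value outside its range is refused whole. "gripper" is the finger opening in m, from 0 to 0.0854, set as the call begins (left out, the last holds). The fingers move at their own pace and stop on an object; "squeeze" is the grip in N (left out, the last holds). Time passes only in rows, so rows that do not move let the fingers close, or fill a call up. It gives the time, the measured TCP pose, the force, the opening and the grip force at its end, in the units of the state.
- bot.get_obs(): the state, without advancing time (a new reading comes with each control period).
- bot.camera(name): name is "side" or "top" or "wrist"; returns a dict with "img" (480x640x3 uint8, blue, green, red), "vfov" (degrees; the focal length in pixels is half the picture's height over the tangent of half this angle, whatever the lens; pixels are square), "cx", "cy" (the principal point, pixels), "D" ([k1, k2, p1, p2, k3] as OpenCV has them; the pictures are not rectified), "xyz" and "attitude" of the camera in the world. Camera axes: x right, y down, z forward; pixel columns grow to the right and rows downward; lengths in m; the calibration is good to about 2 mm. A picture is of the moment at which its call begins. There is no depth.
- bot.job_done(): hands the job in; it is judged then, once.
The state is a dict: "time": time; "q": joint angles; "qd": joint speeds; "joint_efforts": joint torques, N m; "ee_pos": TCP position; "tcp_rot": TCP orientation; "wrist_force": force on the tool from outside, world axes, zero at the start; "torque": the same for the moment, N m; "opening": finger opening in m; "grasp_force": force on a finger pad.
Only numpy, scipy, OpenCV 4.12 (cv2) and the standard library are available. Lean on these libraries where they do the work, as an engineer would, in place of code of your own. Each camera call takes 0.05 s, during which the arm holds its last target. There are 200 camera calls.

## Working session

There is one attempt and no reset: what is moved stays moved. The work goes in short steps, Python scripts to look and compute and a tool call to move; the robot and the scene stay as the last step left them, time stands still between calls to the robot, and variables do not carry over. Pictures are saved under pics/ and viewed, at most 10 in all, crops included, and the job is handed in when it is done.

Besides the shell and the picture viewer there is one more tool, called after "Emit:" in YAML: its name, and indented under it one key for each argument. play_rows: Moves the arm, as the interface text tells. Its arguments: {"type":"object","properties":{"steps":{"type":"array","items":{"type":"array","items":{"type":"array","items":{"type":"number"}}}},"gripper":{"type":"number"},"squeeze":{"type":"number"}},"required":["steps"]}

```bash
mkdir -p pics
cat > h.py <<'E'
import numpy as np, cv2, json
from scipy.spatial.transform import Rotation as R
def K(c):
    f=240/np.tan(np.radians(c["vfov"])/2); return np.array([[f,0,c["cx"]],[0,f,c["cy"]],[0,0,1.]])
def ray(c,p):
    u=cv2.undistortPoints(np.array([[p]],float),K(c),np.array(c["D"],float))[0,0]
    d=R.from_euler('xyz',c["attitude"],degrees=True).as_matrix()@np.array([u[0],u[1],1]); return np.array(c["xyz"]),d/np.linalg.norm(d)
def onz(c,p,z):
    o,d=ray(c,p); return o+d*(z-o[2])/d[2]
def two(c1,p1,c2,p2):
    o,d=ray(c1,p1);q,e=ray(c2,p2)
    s=np.linalg.lstsq(np.c_[d,-e],q-o,rcond=None)[0]; a=o+d*s[0];b=q+e*s[1]; return (a+b)/2,np.linalg.norm(a-b)
def proj(c,P):
    M=R.from_euler('xyz',c["attitude"],degrees=True).as_matrix().T
    return cv2.projectPoints(np.array(P,float).reshape(-1,3),cv2.Rodrigues(M)[0],-M@np.array(c["xyz"]),K(c),np.array(c["D"],float))[0][:,0]
E
python3 - <<'E'
from workcell import bot; import cv2,pickle
o=bot.get_obs();print(o)
for n in("side","top","wrist"):
    c=bot.camera(n);print({k:v for k,v in c.items() if k!="img"});cv2.imwrite(f"pics/{n}0.png",c["img"]);pickle.dump(c,open(n+"0.pkl","wb"))
E
```

```text
{'time': 0.0, 'q': array([ 6.86393263e+01,  5.01181281e+00,  1.00321035e+01,  9.50989189e+01,
       -2.53844843e-04,  9.00010886e+01]), 'qd': array([-0.02137431, -0.02810324, -0.01532851, -0.00751608, -0.04721543,
        0.16242724]), 'joint_efforts': array([ 6.99354077e-04, -5.20389247e+01,  4.64805365e+01,  1.63795991e-02,
        3.71464216e-05, -2.11090179e-05]), 'ee_pos': array([0.20024519, 0.51199619, 0.23055518]), 'tcp_rot': array([-1.79921372e+02,  2.55338447e-04,  1.58638238e+02]), 'wrist_force': array([-0.33172249, -0.74969144,  0.3874435 ]), 'torque': array([0.0293386 , 0.01263858, 0.0395759 ]), 'grasp_force': 0.0, 'opening': 0.0853820461958599}
{'vfov': 57.020086414047874, 'cx': 312.20785345417573, 'cy': 236.67935072150112, 'D': array([-0.03689666,  0.        ,  0.        ,  0.        ,  0.        ]), 'xyz': array([ 0.13930386, -0.83727894,  0.43785468]), 'attitude': array([-111.29764988,   -0.24834871,  -22.1378832 ])}
{'vfov': 55.44919631668389, 'cx': 322.4968564364765, 'cy': 238.5674278943958, 'D': array([0.01847694, 0.        , 0.        , 0.        , 0.        ]), 'xyz': array([0.41710559, 0.00976333, 1.25645177]), 'attitude': array([-176.1851078 ,    0.24407467,  -88.59946613])}
{'vfov': 69.44318561553615, 'cx': 319.4586102290755, 'cy': 240.41146630294375, 'D': array([-0.04033033,  0.        ,  0.        ,  0.        ,  0.        ]), 'xyz': array([0.1393434 , 0.53640677, 0.37340814]), 'attitude': array([1.64941560e+02, 1.01081919e-01, 6.86359983e+01])}
```

View pics/top0.png

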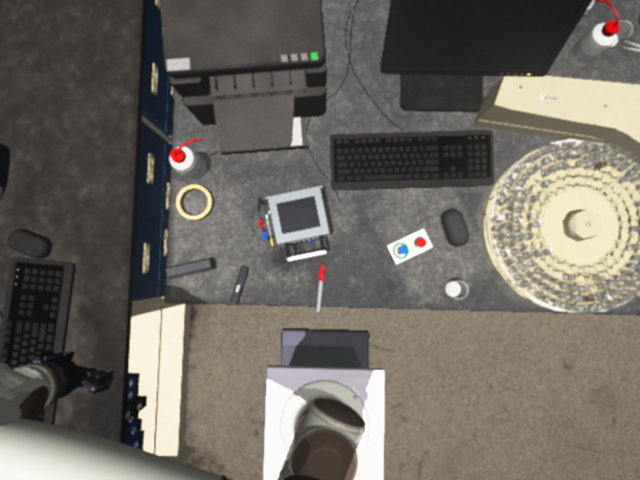

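View pics/side0.png

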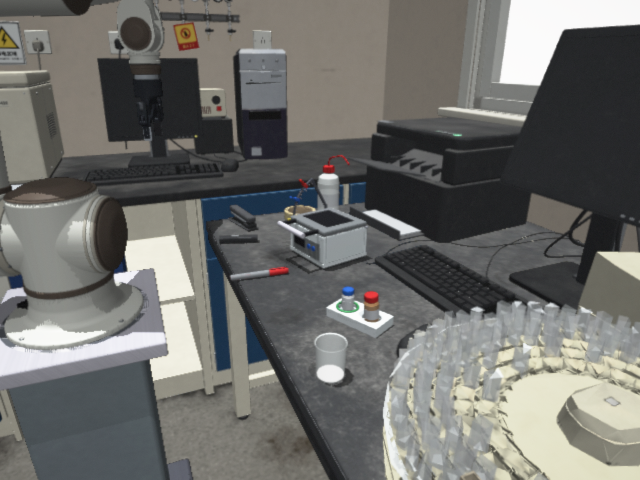

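The top view shows the warmer at about (298,215) with its bar at (306,254) and the clips at about (265,230). The stand is at (410,246) and the ring seems to be round the blue vial at (402,250). I'll zoom in to confirm both.

Run:
```python
import cv2,numpy as np
t=cv2.imread("pics/top0.png");s=cv2.imread("pics/side0.png")
a=cv2.resize(t[175:275,240:345],None,fx=4,fy=4,interpolation=cv2.INTER_CUBIC)
b=cv2.resize(t[225:270,380:440],None,fx=4,fy=4,interpolation=cv2.INTER_CUBIC)
c=cv2.resize(s[190:280,270:375],None,fx=3.5,fy=3.5,interpolation=cv2.INTER_CUBIC)
d=cv2.resize(s[280:340,320:400],None,fx=3,fy=3,interpolation=cv2.INTER_CUBIC)
o=np.zeros((600,800,3),np.uint8)
for im,x,y in((a,0,0),(b,0,405),(c,425,0),(d,425,320)): 
    im=im[:600-y,:800-x];o[y:y+im.shape[0],x:x+im.shape[1]]=im
cv2.imwrite("pics/crop.png",o)
```

```text
(no output)
```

View pics/crop.png

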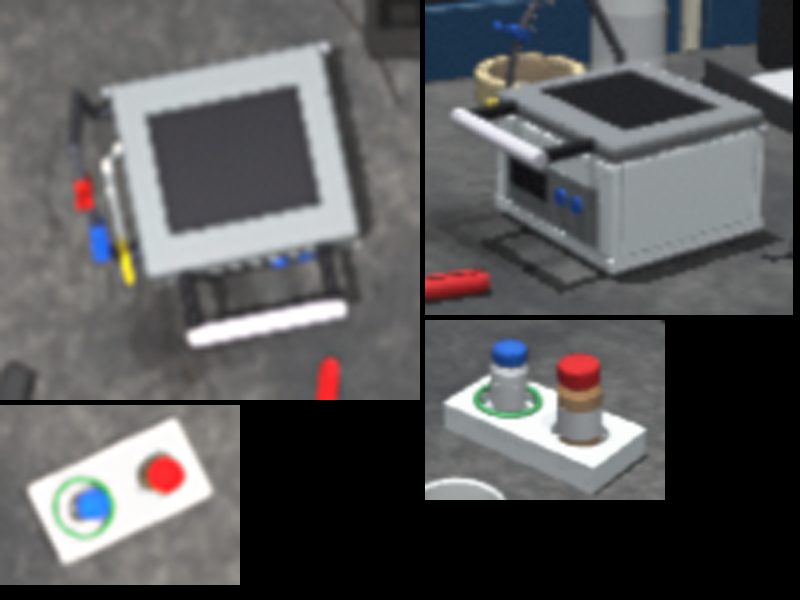

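The ring is round the blue vial, so the blue clip is the target. Next I'll measure the warmer pose and the clip.

Run:
```python
import pickle; from h import *
t=pickle.load(open("top0.pkl","rb"));s=pickle.load(open("side0.pkl","rb"))
def blobs(img,lo,hi,x0,y0,x1,y1):
    h=cv2.cvtColor(img,cv2.COLOR_BGR2HSV)[y0:y1,x0:x1]; m=cv2.inRange(h,lo,hi)
    n,_,st,ce=cv2.connectedComponentsWithStats(m); return [(int(st[i,4]),(ce[i]+[x0,y0]).round(1).tolist()) for i in range(1,n) if st[i,4]>3]
B=((100,130,60),(125,255,255));Rd=((0,150,80),(8,255,255));Y=((20,150,80),(35,255,255))
for n,c,w in(("top",t,(250,180,300,255)),("side",s,(275,185,330,235))):
    for k,m in(("B",B),("R",Rd),("Y",Y)): print(n,k,blobs(c["img"],*m,*w))
T=lambda x,y:(240+x/4-.4,175+y/4-.4)
for p in((190,338),(345,308)): print("bar",onz(t,T(*p),.092).round(4))
L=[onz(t,T(*p),.096) for p in((107,92),(325,47),(357,235),(150,275))]; print(np.round(L,4))
g=cv2.cvtColor(t["img"],cv2.COLOR_BGR2GRAY)[246:266,280:332]; m=(g>215).astype(np.uint8)
r=cv2.minAreaRect(cv2.findNonZero(m)); bp=cv2.boxPoints(r)+[280,246]; print(r,[onz(t,p,.09).round(4) for p in bp])
```

```text
top B [(41, [264.7, 235.6])]
top R [(28, [260.5, 223.0])]
top Y [(22, [271.2, 240.4])]
side B [(620, [294.2, 198.5])]
side R [(8, [305.0, 185.5])]
side Y []
bar [0.44   0.1055 0.092 ]
bar [0.4615 0.0073 0.092 ]
[[0.596  0.163  0.096 ]
 [0.6285 0.0241 0.096 ]
 [0.5081 0.0007 0.096 ]
 [0.4794 0.1318 0.096 ]]
((26.020526885986328, 9.099201202392578), (3.917041301727295, 38.83273696899414), 78.31063079833984) [array([0.4451, 0.1071, 0.09  ]), array([0.4675, 0.0105, 0.09  ]), array([0.4578, 0.0082, 0.09  ]), array([0.4353, 0.1048, 0.09  ])]
```

```bash
cat >> h.py <<'E'
bar=np.array([.4514,.0577]);yw=np.radians(13.15);ex=np.array([np.cos(yw),np.sin(yw),0]);ey=np.array([-np.sin(yw),np.cos(yw),0])
hinge=np.array([*bar,.08])+.167*ex
def inw(P): d=np.asarray(P)-hinge; return np.array([d@ex,d@ey,d[2]])
E
python3 - <<'E'
import pickle; from h import *
t=pickle.load(open("top0.pkl","rb"));s=pickle.load(open("side0.pkl","rb"))
h=cv2.cvtColor(s["img"],cv2.COLOR_BGR2HSV)[190:206,285:303];m=cv2.inRange(h,(100,180,110),(125,255,255))
print(m//255)
n,_,st,ce=cv2.connectedComponentsWithStats(m)
for i in range(1,n):print(st[i],ce[i]+[285,190])
print("needle",inw(onz(t,(271.2,240.4),.082)).round(4))
for nm,a,b in(("B",(264.7,235.6),(294.9,198)),("R",(260.5,223),(305,185.5))):
    P,e=two(t,a,s,b);w=inw(P);print(nm,P.round(4),e.round(4),"w",w.round(4),"ang",np.arctan2(w[2],-w[0]),"r",np.hypot(w[0],w[2]))
    o,d=ray(t,a)
    for y in(.082,.086,.09):
        k=(y-(o-hinge)@ey)/(d@ey);w=inw(o+k*d);print("  y",y,w.round(4),np.arctan2(w[2],-w[0]).round(3))
    for r in(.112,.115,.118):
        from scipy.optimize import brentq
        f=lambda z:(lambda w:np.hypot(w[0],w[2])-r)(inw(onz(t,a,z)))
        z=brentq(f,.08,.2);w=inw(onz(t,a,z));print("  r",r,w.round(4),np.arctan2(w[2],-w[0]).round(3))
for th in(.35,.4,.45,.5):print(th,proj(t,hinge+.088*ey-ex*.115*np.cos(th)+[0,0,.115*np.sin(th)]),proj(s,hinge+.088*ey-ex*.115*np.cos(th)+[0,0,.115*np.sin(th)]))
E
```

```text
[[0 0 0 0 0 0 0 0 0 0 0 0 0 0 0 0 0 0]
 [0 0 0 0 0 0 0 0 0 0 0 0 0 0 0 0 0 0]
 [0 0 0 0 0 0 0 0 0 0 0 0 0 0 0 0 0 0]
 [0 0 0 0 0 0 0 0 0 0 0 0 0 0 0 0 0 0]
 [0 0 0 0 0 0 0 0 0 0 0 0 0 0 0 0 0 0]
 [0 0 0 0 0 0 0 0 0 0 0 0 0 0 0 0 0 0]
 [0 0 0 0 1 1 1 0 0 0 0 0 0 0 0 0 0 0]
 [0 0 0 0 0 1 1 1 1 1 1 0 0 0 0 0 0 0]
 [0 0 0 0 0 0 0 0 1 1 1 1 0 0 0 0 0 0]
 [0 0 0 0 0 0 0 0 0 0 1 1 1 1 0 0 0 0]
 [0 0 0 0 0 0 0 0 0 0 0 0 0 0 0 0 0 0]
 [0 0 0 0 0 0 0 0 0 0 0 0 0 0 0 0 0 0]
 [0 0 0 0 0 0 0 0 0 0 0 0 0 0 0 0 0 0]
 [0 0 0 0 0 0 0 0 0 0 0 0 0 0 0 0 0 0]
 [0 0 0 0 0 0 0 0 0 0 0 0 0 0 0 0 0 0]
 [0 0 0 0 0 0 0 0 0 0 0 0 0 0 0 0 0 0]]
[ 4  6 10  4 17] [293.47058824 197.52941176]
needle [-0.1113  0.0805  0.002 ]
B [0.4978 0.1592 0.1284] 0.0035 w [-0.0988  0.0882  0.0484] ang 0.45525216923961287 r 0.1099713749596678
  y 0.082 [-0.1065  0.082   0.1117] 0.809
  y 0.086 [-0.103   0.086   0.0765] 0.639
  y 0.09 [-0.0996  0.09    0.0413] 0.393
  r 0.112 [-0.1004  0.089   0.0497] 0.459
  r 0.115 [-0.1009  0.0884  0.0551] 0.5
  r 0.118 [-0.1014  0.0878  0.0603] 0.536
R [0.5268 0.1664 0.1557] 0.0049 w [-0.0688  0.0887  0.0757] ang 0.8330566542174128 r 0.10230563862876792
  y 0.082 [-0.0797  0.082   0.1446] 1.067
  y 0.086 [-0.0753  0.086   0.1104] 0.972
  y 0.09 [-0.0709  0.09    0.0763] 0.822
  r 0.112 [-0.0721  0.0889  0.0857] 0.871
  r 0.115 [-0.0726  0.0885  0.0892] 0.888
  r 0.118 [-0.073   0.0881  0.0927] 0.903
0.35 [[266.24429727 238.80146647]] [[291.15341125 202.09997292]]
0.4 [[265.80459349 237.83135385]] [[291.84087371 199.89011227]]
0.45 [[265.34574503 236.75095447]] [[292.61962351 197.70369201]]
0.5 [[264.86880902 235.56188417]] [[293.48746648 195.54732985]]
```

Emit:
play_rows:
  steps:
    - [[0,0,0,0.097],[0,0,0,0.097],[0,0,0,0.097],[0,0,0,0.097],[0,0,0,0.097]]
  gripper: 0.05
  squeeze: 60

```text
time: 0.57
ee_pos: [0.2003, 0.5121, 0.231]
tcp_rot: [-180.0, 0.0, 130.6]
wrist_force: [0.8, -0.6, 1.0]
opening: 0.0499
grasp_force: 0.0
```

Emit:
play_rows:
  steps:
    - [[0,0,0,0.097],[0,0,0,0.097],[0,0,0,0.097],[0,0,0,0.097],[0,0,0,0.097]]

```text
time: 0.98
ee_pos: [0.2003, 0.5121, 0.231]
tcp_rot: [-180.0, 0.0, 102.8]
wrist_force: [-0.3, 0.5, 0.7]
opening: 0.05
grasp_force: 0.0
```

```bash
cat > st.py <<'E'
from workcell import bot; from h import *
import sys
o=bot.get_obs();M=R.from_euler('xyz',o["tcp_rot"],degrees=True).as_matrix();p=np.array(o["ee_pos"])
print(o["time"],p.round(4),o["tcp_rot"].round(2),o["wrist_force"].round(1),o["opening"],o["grasp_force"])
if len(sys.argv)>1:
    g=np.array([float(v) for v in sys.argv[1:4]]);print("tool shift",(M.T@(g-p)).round(4), "turn", np.radians(o["tcp_rot"][2]-103.15))
E
python3 st.py .4514 .0577 .231
```

```text
0.9833 [0.2003 0.5121 0.231 ] [-1.7998e+02  3.0000e-02  1.0279e+02] [-0.3  0.5  0.7] 0.050028554927627436 0.0
tool shift [-4.987e-01  1.443e-01  2.000e-04] turn -0.006317769662761021
```

Emit:
play_rows:
  steps:
    - [[-0.0333,0.0096,0,-0.006],[-0.0333,0.0096,0,0],[-0.0333,0.0096,0,0],[-0.0333,0.0096,0,0],[-0.0333,0.0096,0,0]]

```text
time: 1.4
ee_pos: [0.2857, 0.3598, 0.231]
tcp_rot: [-180.0, 0.0, 103.4]
wrist_force: [1.4, -0.6, 0.3]
opening: 0.0496
grasp_force: 0.0
```

Emit:
play_rows:
  steps:
    - [[-0.0333,0.0096,0,0],[-0.0333,0.0096,0,0],[-0.0333,0.0096,0,0],[-0.0333,0.0096,0,0],[-0.0333,0.0096,0,0]]

```text
time: 1.82
ee_pos: [0.3711, 0.2088, 0.2312]
tcp_rot: [180.0, -0.0, 103.4]
wrist_force: [0.4, 1.7, 0.2]
opening: 0.0501
grasp_force: 0.0
```

Emit:
play_rows:
  steps:
    - [[-0.0333,0.0096,0,0],[-0.0333,0.0096,0,0],[-0.0333,0.0096,0,0],[-0.0333,0.0096,0,0],[-0.03,0.009,0,0]]

```text
time: 2.23
ee_pos: [0.4552, 0.0607, 0.2312]
tcp_rot: [180.0, 0.0, 103.4]
wrist_force: [0.1, 0.4, -0.3]
opening: 0.05
grasp_force: 0.0
```

```bash
python3 - <<'E'
from workcell import bot; import cv2,pickle
c=bot.camera("wrist");cv2.imwrite("pics/w1.png",c["img"]);pickle.dump(c,open("w1.pkl","wb"));print(c["xyz"],c["attitude"])
E
python3 st.py .4514 .0577 .231
```

```text
[0.43996159 0.12469391 0.37394065] [ 1.64936384e+02 -3.47678749e-02  1.33739421e+01]
2.2833 [0.4571 0.0575 0.2306] [-1.8000e+02  1.1000e-01  1.0326e+02] [-2.2 -2.9 -1.7] 0.04991085297387037 0.0
tool shift [ 0.0015 -0.0055 -0.0004] turn 0.0019704277925480995
```

View pics/w1.png

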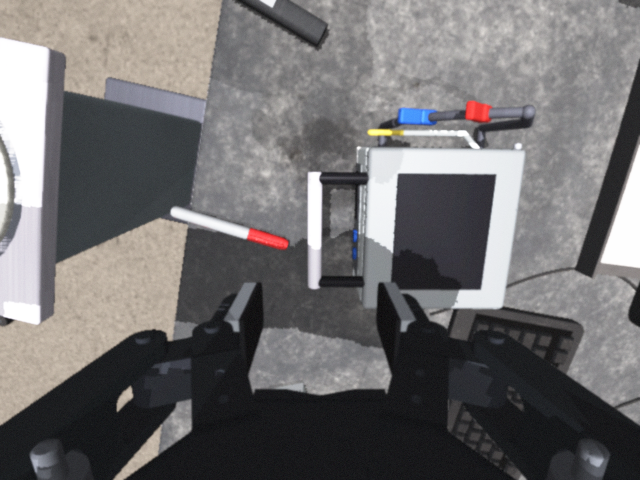

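The wrist view shows the bar from (314,172) to (314,289), the yellow needle at (385,132), the blue clip at (416,116) and the red clip at (478,112).

```bash
python3 - <<'E'
import pickle; from h import *
from scipy.optimize import brentq
c=pickle.load(open("w1.pkl","rb"));t=pickle.load(open("top0.pkl","rb"))
g=cv2.cvtColor(c["img"],cv2.COLOR_BGR2GRAY)[165:295,300:326];r=cv2.minAreaRect(cv2.findNonZero((g>150).astype(np.uint8)));bp=cv2.boxPoints(r)+[300,165]
W=[onz(c,p,.088) for p in bp];b=np.mean(W,0);print("bar",np.round(W,4),b.round(4),"w",inw(b).round(4))
for nm,p in(("rear+y",(523,150)),("rear-y",(504,307)),("front-y",(365,307)),("front+y",(369,150))):print(nm,inw(onz(c,p,.096)).round(4))
h=cv2.cvtColor(c["img"],cv2.COLOR_BGR2HSV)
for nm,lo,hi,w in(("B",(100,130,60),(125,255,255),(390,100,440,130)),("Y",(20,120,80),(35,255,255),(360,120,410,140)),("R",(0,150,80),(8,255,255),(460,95,495,125))):
    m=cv2.inRange(h[w[1]:w[3],w[0]:w[2]],lo,hi);x=cv2.boundingRect(m);p=(w[0]+x[0]+x[2]/2-.5,w[1]+x[1]+x[3]/2-.5);print(nm,x,p)
    if nm=="Y":print(inw(onz(c,(w[0]+x[0],p[1]),.082)).round(4));continue
    for r in(.109,.112,.115):
        z=brentq(lambda z:(lambda w:np.hypot(w[0],w[2])-r)(inw(onz(c,p,z))),.08,.25);q=inw(onz(c,p,z));print("  r",r,q.round(4),np.arctan2(q[2],-q[0]).round(3))
    P,e=two(c,p,t,(264.7,235.6) if nm=="B" else (260.5,223));q=inw(P);print("  two",q.round(4),e,np.arctan2(q[2],-q[0]),np.hypot(q[0],q[2]))
E
python3 st.py .4514 .0577 .10
```

```text
bar [[0.4348 0.1036 0.088 ]
 [0.4458 0.1062 0.088 ]
 [0.4694 0.0076 0.088 ]
 [0.4573 0.0047 0.088 ]] [0.4518 0.0555 0.088 ] w [-0.1671 -0.0022  0.008 ]
rear+y [-0.002   0.0676  0.016 ]
rear-y [ 0.0019 -0.0677  0.016 ]
front-y [-0.1222 -0.0674  0.016 ]
front+y [-0.1241  0.0661  0.016 ]
B (7, 8, 39, 17) (416.0, 116.0)
  r 0.109 [-0.0977  0.0889  0.0484] 0.46
  r 0.112 [-0.0988  0.0886  0.0527] 0.49
  r 0.115 [-0.0999  0.0882  0.0569] 0.518
  two [-0.1018  0.0875  0.0637] 0.00017437158635449525 0.5590920702157907 0.12003036188091078
Y (8, 9, 35, 7) (385.0, 132.0)
[-0.1235  0.0802  0.002 ]
R (5, 6, 27, 21) (478.0, 111.0)
  r 0.109 [-0.0707  0.0893  0.0829] 0.865
  r 0.112 [-0.072   0.089   0.0858] 0.873
  r 0.115 [-0.0732  0.0887  0.0887] 0.88
  two [-0.0722  0.0889  0.0864] 0.00010586760606559716 0.8743319808720061 0.11259497727008619
2.2833 [0.4571 0.0575 0.2306] [-1.8000e+02  1.1000e-01  1.0326e+02] [-2.2 -2.9 -1.7] 0.04991085297387037 0.0
tool shift [ 0.0018 -0.0055  0.1306] turn 0.0019704277925480995
```

Emit:
play_rows:
  steps:
    - [[0.001,-0.0055,0.02,0],[0,0,0.025,0],[0,0,0.025,0],[0,0,0.02,0],[0,0,0,0]]
  gripper: 0.036

```text
time: 2.7
ee_pos: [0.4471, 0.0621, 0.1372]
tcp_rot: [-179.7, -0.0, 103.4]
wrist_force: [-0.4, -0.6, -0.2]
opening: 0.036
grasp_force: 0.0
```

```bash
python3 st.py .4516 .0565 .069
```

```text
2.7 [0.4471 0.0621 0.1372] [-1.7966e+02 -3.0000e-02  1.0340e+02] [-0.4 -0.6 -0.2] 0.03599883631516208 0.0
tool shift [-0.0065  0.0035  0.0682] turn 0.0042934751433766
```

Emit:
play_rows:
  steps:
    - [[0,0,0,0],[0,0,0,0],[0,0,0,0],[0,0,0,0],[0,0,0,0]]

```text
time: 3.12
ee_pos: [0.4496, 0.0625, 0.1423]
tcp_rot: [179.9, 0.0, 103.4]
wrist_force: [0.3, -0.1, -0.3]
opening: 0.0361
grasp_force: 0.0
```

```bash
python3 st.py .4516 .0565 .069
```

```text
3.1167 [0.4496 0.0625 0.1423] [1.7992e+02 1.0000e-02 1.0341e+02] [ 0.3 -0.1 -0.3] 0.036088316300826845 0.0
tool shift [-0.0063  0.0005  0.0733] turn 0.004607358515395064
```

Emit:
play_rows:
  steps:
    - [[-0.006,0.0005,0.018,-0.004],[0,0,0.02,0],[0,0,0.02,0],[0,0,0.015,0],[0,0,0,0]]

```text
time: 3.53
ee_pos: [0.4495, 0.0565, 0.0658]
tcp_rot: [-179.8, -0.0, 103.6]
wrist_force: [-1.2, -0.3, -0.6]
opening: 0.0359
grasp_force: 0.0
```

Emit:
play_rows:
  steps:
    - [[0,0,0,0],[0,0,0,0],[0,0,0,0],[0,0,0,0],[0,0,0,0]]
  gripper: 0
  squeeze: 60

```text
time: 3.95
ee_pos: [0.4517, 0.0568, 0.0694]
tcp_rot: [179.9, 0.0, 103.6]
wrist_force: [0.0, 0.5, 3.2]
opening: 0.01
grasp_force: 58.8
```

```bash
python3 - <<'E'
from workcell import bot; import cv2
c=bot.camera("wrist");cv2.imwrite("pics/w2.png",c["img"])
E
python3 st.py .4516 .0565 .069
```

```text
4.0 [0.4516 0.0568 0.0694] [1.7989e+02 1.0000e-02 1.0363e+02] [-0.7 -0.2  5.3] 0.009682532343609457 58.897385001182556
tool shift [-0.0002 -0.0001  0.0004] turn 0.008452955292060435
```

View pics/w2.png

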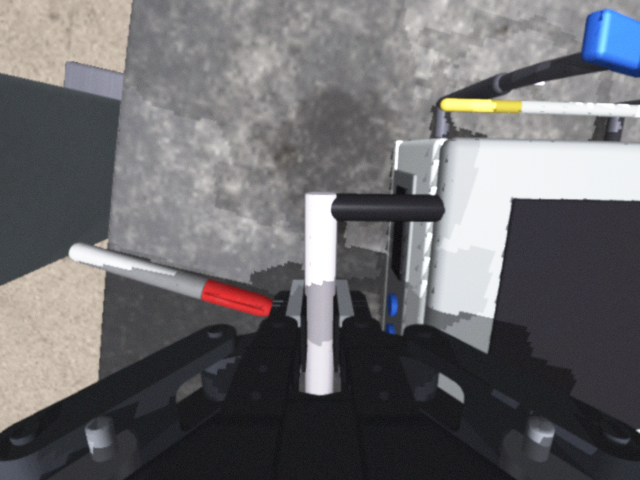

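The fingers straddle the bar, and the pads look seated on it. The opening reads 9.7 mm rather than 12, so I'll check that it's stable.

Emit:
play_rows:
  steps:
    - [[0,0,0,0],[0,0,0,0],[0,0,0,0],[0,0,0,0],[0,0,0,0]]

```text
time: 4.42
ee_pos: [0.4516, 0.0568, 0.0692]
tcp_rot: [179.9, 0.0, 103.6]
wrist_force: [-0.5, 0.0, 6.0]
opening: 0.0102
grasp_force: 59.0
```

Emit:
play_rows:
  steps:
    - [[0,0.0005,-0.0066,0],[0,0.0008,-0.0066,0],[0,0.001,-0.0066,0],[0,0.0012,-0.0066,0],[0,0.0015,-0.0066,0]]

```text
time: 4.83
ee_pos: [0.4557, 0.0577, 0.1015]
tcp_rot: [-179.9, 0.0, 103.6]
wrist_force: [6.0, 0.0, -7.7]
opening: 0.0101
grasp_force: 58.2
```

Emit:
play_rows:
  steps:
    - [[0,0.0017,-0.0064,0],[0,0.0019,-0.0064,0],[0,0.0021,-0.0064,0],[0,0.0023,-0.0063,0],[0,0.0025,-0.0062,0]]

```text
time: 5.25
ee_pos: [0.4661, 0.0602, 0.1334]
tcp_rot: [-180.0, 0.0, 103.6]
wrist_force: [2.8, -2.7, -9.0]
opening: 0.0098
grasp_force: 58.2
```

```bash
python3 - <<'E'
from workcell import bot; import cv2,pickle
for n in("wrist","top"):
    c=bot.camera(n);pickle.dump(c,open(n+"3.pkl","wb"));cv2.imwrite(f"pics/{n}3.png",c["img"])
E
python3 st.py
```

```text
5.35 [0.4664 0.0603 0.1341] [1.7997e+02 2.0000e-02 1.0363e+02] [-1.8 -3.6 -3.8] 0.009612834460575972 58.429659605026245
```

View pics/wrist3.png

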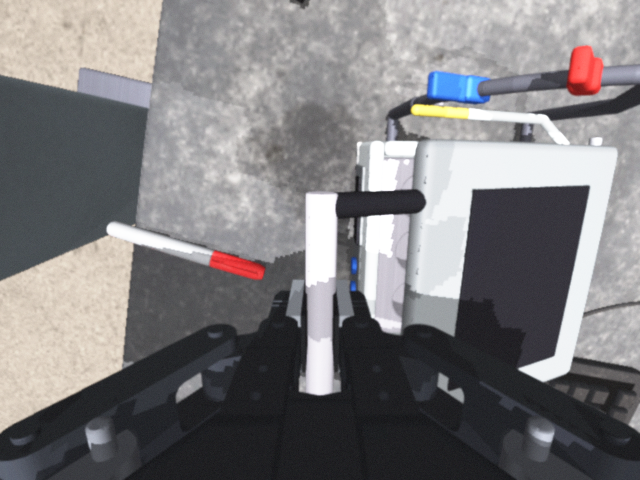

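The lid is lifted to about 0.40 rad. The needle tip is at (415,110) and the blue clip is at (458,87), so the needle is still short of it. I'll triangulate the clip from several views.

Run:
```python
import pickle; from h import *
C={n:pickle.load(open(n+".pkl","rb")) for n in("w1","wrist3","top0","top3")}
def cen(c,lo,hi,w):
    h=cv2.cvtColor(c["img"],cv2.COLOR_BGR2HSV);m=cv2.inRange(h[w[1]:w[3],w[0]:w[2]],lo,hi);x=cv2.boundingRect(m);M=cv2.moments(m,True)
    return (w[0]+M["m10"]/M["m00"],w[1]+M["m01"]/M["m00"]),(x[0]+w[0],x[1]+w[1],x[2],x[3])
B=((100,130,60),(125,255,255));Rd=((0,150,80),(8,255,255));Y=((20,120,80),(35,255,255))
def multi(obs):
    A=np.zeros((3,3));b=np.zeros(3)
    for c,p in obs:
        o,d=ray(c,p);Q=(np.eye(3)-np.outer(d,d))/np.dot(o-hinge,o-hinge);A+=Q;b+=Q@o
    P=np.linalg.solve(A,b);return P,[(proj(c,P)[0]-p).round(1).tolist() for c,p in obs]
for nm,m,w in(("B",B,{"w1":(390,100,440,130),"wrist3":(420,60,500,110),"top0":(255,228,272,245)}),("R",Rd,{"w1":(460,95,495,125),"wrist3":(560,35,615,100),"top0":(252,215,268,230)}),("Y",Y,{"wrist3":(400,95,480,125),"top3":(255,220,285,250)})):
    ob=[]
    for k,v in w.items():
        p,x=cen(C[k],*m,v);print(nm,k,np.round(p,1),x);ob.append((C[k],p))
    P,e=multi(ob);q=inw(P);print(nm,q.round(4),"th",np.arctan2(q[2],-q[0]).round(3),"r",np.hypot(q[0],q[2]).round(4),e)
pt=lambda th,y,r=.115:hinge+y*ey-ex*r*np.cos(th)+[0,0,r*np.sin(th)]
print("needle tip pred .38 .404 .43",[proj(C["wrist3"],pt(a,.0815))[0].round(1) for a in(.38,.404,.43)])
for th in(.4,.45,.5,.55):print(th,[proj(C[k],pt(th,y))[0].round(1).tolist() for k in("w1","wrist3","top0") for y in(.0815,.09)])
a=C["wrist3"]["img"][30:180,380:640];cv2.imwrite("pics/z3.png",cv2.resize(a,None,fx=3,fy=3,interpolation=cv2.INTER_CUBIC))
```

```text
B w1 [414.6 116.3] (397, 108, 39, 17)
B wrist3 [454.2  87.7] (427, 71, 63, 33)
B top0 [264.7 235.6] (263, 231, 5, 10)
B [-0.099   0.0887  0.0488] th 0.458 r 0.1104 [[-0.4, -0.1], [0.3, 0.0], [0.1, -0.5]]
R w1 [476.9 111.5] (465, 101, 27, 21)
R wrist3 [584.  72.] (567, 46, 36, 49)
R top0 [260.5 223. ] (259, 220, 4, 7)
R [-0.0717  0.0889  0.0837] th 0.863 r 0.1102 [[-0.0, 0.1], [0.0, -0.2], [0.1, -0.1]]
Y wrist3 [431.7 112. ] (410, 104, 57, 15)Traceback (most recent call last):
  File "<stdin>", line 15, in <module>
  File "<stdin>", line 5, in cen
ZeroDivisionError: float division by zero
```

The blue clip comes out at 0.458 rad, consistent across three views. I'll raise the lid the last 0.054 rad.

Emit:
play_rows:
  steps:
    - [[0,0.0014,-0.0028,0],[0,0.0014,-0.0028,0],[0,0.0014,-0.0024,0],[0,0,0,0],[0,0,0,0]]

```text
time: 5.77
ee_pos: [0.4695, 0.061, 0.141]
tcp_rot: [-179.9, 0.0, 103.6]
wrist_force: [-3.3, -4.9, -3.3]
opening: 0.0093
grasp_force: 58.7
```

Emit:
play_rows:
  steps:
    - [[0,0,0,0],[0,0,0,0],[0,0,0,0],[0,0,0,0],[0,0,0,0]]

```text
time: 6.18
ee_pos: [0.4695, 0.061, 0.1409]
tcp_rot: [-179.9, 0.0, 103.6]
wrist_force: [-3.0, -4.8, -3.2]
opening: 0.0097
grasp_force: 58.7
```

```bash
python3 st.py
python3 - <<'E'
import pickle; from h import *; from workcell import bot
c=bot.camera("wrist");img=c["img"]
h=cv2.cvtColor(img,cv2.COLOR_BGR2HSV)
for nm,lo,hi,w in(("B",(100,130,60),(125,255,255),(400,40,520,110)),("Y",(20,120,80),(35,255,255),(390,80,500,140))):
    m=cv2.inRange(h[w[1]:w[3],w[0]:w[2]],lo,hi);x=cv2.boundingRect(m);print(nm,x[0]+w[0],x[1]+w[1],x[2:])
pt=lambda th,y,r=.115:hinge+y*ey-ex*r*np.cos(th)+[0,0,r*np.sin(th)]
for th in(.42,.46,.5):print(th,"needle",proj(c,pt(th,.0815))[0].round(1),"clip c",proj(c,pt(th,.0887,.1104))[0].round(1))
s=bot.camera("side")
a=cv2.resize(img[30:150,380:580],None,fx=4,fy=4,interpolation=cv2.INTER_CUBIC)[:,:480]
b=cv2.resize(s["img"][150:280,260:380],None,fx=4,fy=4,interpolation=cv2.INTER_CUBIC)[:480,:320]
cv2.imwrite("pics/z4.png",np.hstack([a,b]))
E
```

```text
6.1833 [0.4695 0.061  0.1409] [-1.7991e+02  2.0000e-02  1.0363e+02] [-3.  -4.8 -3.2] 0.009651301591948895 58.66008639335632
B 413 75 (61, 30)
Y 406 104 (54, 15)
0.42 needle [422.7 108.8] clip c [432.4  91.9]
0.46 needle [430.2 107.9] clip c [439.8  90.5]
0.5 needle [438.4 106.9] clip c [448.   89.1]
```

View pics/z4.png

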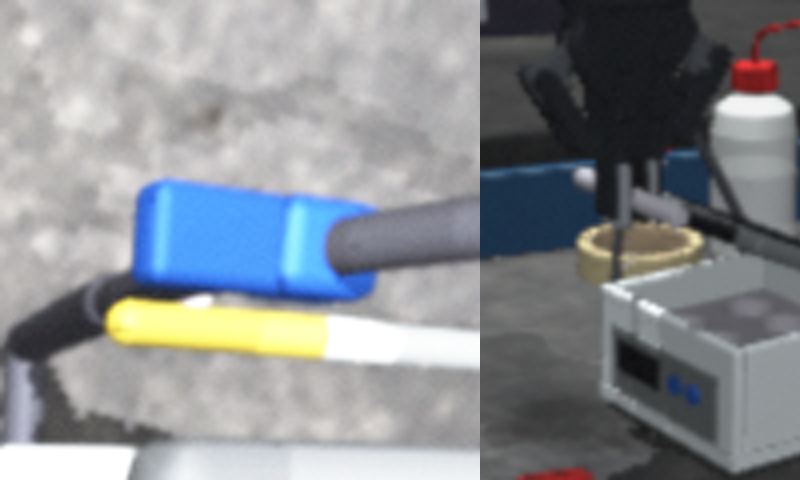

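The yellow tip is alongside the blue clip: tip at (433,111), clip at (443,90), with their long axes parallel. The bar hasn't slipped in the fingers, kinematics give a lid angle of about 0.45 rad, and the arm is still. Handing in.

```bash
python3 -c "
from workcell import bot
print(bot.job_done())"
```

```text
the job is handed in; nothing more can be done
None
```

I handed the job in with the lid held at about 0.45 rad, level with the blue clip (measured at 0.458 rad), because the blue-capped vial is in the green-ringed place; no verdict came back.

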